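# Close and latch the coin inspection tray

## Robot

A 6-joint arm with a two-finger parallel gripper is mounted at the origin on the work surface. World frame = base frame: x ahead of the robot, y to its left, z up, the work surface at z = 0. Lengths are in m, angles in degrees, forces in N, time in s.
With the tool pointing down it reaches from about 0.35 to 0.875 m from the base axis. Payload 4.2 kg.
Tool frame: the origin (TCP) lies on the centre line of the jaws, within the pads' length; the fingertips stand 17 mm ahead of it and the grasp point (between the pads) lies 2 mm behind it; z points along the fingers, y is the direction in which the jaws open and shut (so a half turn about z gives the same grasp; the last joint's range is limited). The gripper opens to 87 mm and grips with 3 to 60 N. Pads are 19 mm wide; open, the fingers measure 117 mm over their backs; the gripper's body (75 mm by 190 mm) begins 51 mm behind the grasp point.
Start: joints at [-57.491, 22.042, 0.453, 0, -68.411, -14.817], TCP at [0.19, -0.595, 0.24] pointing down, gripper open.
Joint ranges: [-179.83, 179.83], [-69.29, 118.12], [-61.27, 80.66], [-181.25, 117.63], [-171.15, -9.14], [-177.46, 177.46]. Speed limits (degrees/s): [159.86, 159.86, 180, 180, 180, 180].

## Interface

Orientations are given as a 3x3 rotation matrix whose columns are the frame's x, y, z axes.
In Python, from station import * gives the robot as it stands.
- The arm moves only by the tool play_rows, never from a script. Its argument "targets" is a list that holds one entry, the list of rows, each a list of 5 numbers: the closure, from 0 (fully open) to 1 (shut), then the shift along the world's x, y, z in m, then the turn about the world's z in rad. In form: [[[gripper, x, y, z, twist], ...]]. A call has 1 to 5 rows; each row is the pose to reach, as a shift and turn from the pose commanded when the call began; what a row does not reach only later rows make up. A row lasts 1/12 s, in which the tool goes at most 41.7 mm and 7.16 degrees, less where a joint would pass 70% of its speed; a pose out of reach is approached as far as the arm can. A call with a gripper value outside its range is refused whole. The fingers move at their own pace and stop on an object; the grip force is fixed at half the most. Time passes only in rows, so rows that repeat a pose let the fingers close. It gives the time, the measured TCP pose, the force and the opening at its end, in the units of the state.
- sense(): the state, without advancing time (a new reading comes with each control period).
- capture(name): name is "scene" or "top" or "wrist"; returns the picture (400x640x3 uint8, blue, green, red); there is no depth.
- get_calibration(name): a dict with "camera_matrix" (3x3 intrinsics, pixels), "T" (4x4, takes a point from camera to world coordinates). Camera axes: x right, y up, looking along -z (the intrinsics and any distortion apply to the point x, -y, -z); pixel columns grow to the right and rows downward; lengths in m; the calibration is good to about 2 mm. A picture is of the moment at which its call begins: read the wrist's pose just before it. get_calibration takes no time and is no camera call; for the wrist camera it gives the pose at the moment of the call.
- finish_job(): hands the job in, once; it reports no verdict.
The state is a dict: "time_s": time; "joints": joint angles; "joint_velocities": joint speeds; "effort": joint torques, N m; "tcp_pos": TCP position; "ee_rot": TCP orientation; "wrist_force": force on the tool from outside, world axes, zero at the start; "moment": the same for the moment, N m; "gripper_width": opening from 0.0 (shut) to 1.0 (fully open).
Only numpy, scipy, OpenCV 4.12 (cv2) and the standard library are available. Lean on these libraries where they do the work, as an engineer would, in place of code of your own. Each camera call takes 0.05 s, during which the arm holds its last target. There are 200 camera calls.

## Task

Close the coin tray: lift its latch bar over the striker, slide the clear cover shut over the two shillings, and let the bar drop fully down into the slot between the striker and the tall back stop. Work gently, do not ram or force the bar against the keeper, and leave the coins and the other things on the counter where they are.

Things in the scene. Friction and masses are not known exactly. Their poses are not given: they have to be found in the camera images.
- case: Grey and aluminium coin tray fixed to the counter, 160 mm (its x) by 340 mm (its y), 45 mm high. Origin: centre of its underside, on the counter. Its +y is the closing direction of the cover; the latch bar sticks out over its +x side.
- cover (a joint): Clear sliding cover (156 x 150 mm plate in an aluminium frame, top 54 mm above the counter) on the tray; value is its travel in m along the tray's +y: it starts near 0 (open, 0 to 0.025), end stop at 0.172. It stays where it is left; about 2 N of friction, a little more when moved fast. The latch bar rides on it.
- latch_bar (a joint): Angle in rad of the steel latch bar: 12 mm wide (tray's y), 14 mm high, 130 mm long from its pivot along the tray's +x. 0 is level and fully down (a stop; underside 62 mm above the counter), 0.6 its upper stop. Falls by its weight (about 0.15 kg). It clears the striker above 0.19 and the tall back stop above 0.45: past 0.45 it would miss the slot, so raise it to about 0.3.
- bar_pivot (a point): The bar's pivot axis (parallel to the tray's y), on the cover, 69 mm above the counter; in the tray's frame x = 0.045, y = cover travel - 0.075.
- thumb_piece (a point): Centre of the upright grip at the bar's free end: 12 mm wide (tray's y), 30 mm long (tray's x), 32 mm tall. The point lies 115 mm out from the pivot and 12 mm above the bar's middle line (81 mm above the counter when level). Grasp across the 12 mm from above; it turns between the fingers as the bar swings.
- keeper_nominal (a point): Middle of the range of the slot of the dark steel keeper (pale foot) clamped on the tray's +x side, 62 mm above the counter; not the slot itself, which is up to 28 mm either way along the tray's y: not measured, see or feel it. The bar is centred in the 16 mm wide slot at a cover travel of 0.135 if the slot is mid-range, so truly at 0.107 to 0.163. The keeper spans 55 to 75 mm from the pivot.
- striker_nominal (a point): Top centre of the striker were the slot mid-range; it shifts with it. Along the tray's +y the keeper has the striker (52 mm long, blunt faces, top 72 mm above the counter), the slot, then the back stop (64 mm long, top 88 mm). A bar raised to 0.3 and slid on meets the back stop: feel for it at 15 mm/s, under 8 N (20 N fails; pushing the grip down doubles at the keeper), ease back 2 mm, lower.
- shilling1: Darkened silver shilling, 24 mm across, 3 mm thick, lying in the tray (felt floor 34 mm above the counter). Leave it.
- shilling2: The second shilling, the same. Leave it.
- spot_plate: White porcelain spot plate 75 x 95 x 11 mm on the counter beyond the tray's +x side; origin under its centre. Leave it.
- flip_holder: Red plastic coin flip holder 52 x 52 mm, 10 mm high, on the counter; origin under its centre. Leave it.
- iron_weight: Squat iron weight, 44 mm across, 38 mm high, on the counter; origin under its centre. Leave it.

How it is judged:
By the outcome, as a careful person would: the job done as asked, in the order asked, and still so for the second after the job is handed in, with the robot touching nothing.
It also fails if it takes over 42 s, if anything falls off the work surface, if the arm or the gripper's body presses on something with over 40 N, if the wrist force passes 120 N, or if a joint passes its speed limit or range.

## Working session

There is one attempt and no reset: what is moved stays moved. The work goes in short steps, Python scripts to look and compute and a tool call to move; the robot and the scene stay as the last step left them, time stands still between calls to the robot, and variables do not carry over. Pictures are saved under pics/ and viewed, on a budget of 10 in all, crops included, one or two more only if the job needs it, and the job is handed in when it is done.

Besides the shell and the picture viewer there is one more tool, called after "Call:" in YAML: its name, and indented under it one key for each argument. play_rows: Moves the arm, as the interface text tells. Its arguments: {"type":"object","properties":{"targets":{"type":"array","items":{"type":"array","items":{"type":"array","items":{"type":"number"}}}}},"required":["targets"]}

```bash
ls; mkdir -p pics; python3 - <<'E'
from station import *
import cv2, numpy as np
for n in ("scene","top"):
    im=capture(n); cv2.imwrite(f"pics/{n}0.png",im)
    c=get_calibration(n); print(n,c)
s=sense(); print(s)
E
```

```text
pics
scene {'camera_matrix': array([[441.1112438 ,   0.        , 325.76970097],
       [  0.        , 441.1112438 , 196.08083423],
       [  0.        ,   0.        ,   1.        ]]), 'T': array([[ 0.8004786 , -0.42577167,  0.42184417,  0.92187462],
       [ 0.59911363,  0.5481726 , -0.58358346, -0.46289147],
       [ 0.01722989,  0.71987866,  0.69388604,  0.71243238],
       [ 0.        ,  0.        ,  0.        ,  1.        ]])}
top {'camera_matrix': array([[515.6125281 ,   0.        , 313.38558684],
       [  0.        , 515.6125281 , 195.61307738],
       [  0.        ,   0.        ,   1.        ]]), 'T': array([[ 0.00635168,  0.99885319, -0.04745488,  0.50239226],
       [-0.99969637,  0.00521287, -0.02408315,  0.04297299],
       [-0.02380816,  0.04759344,  0.99858301,  1.05790581],
       [ 0.        ,  0.        ,  0.        ,  1.        ]])}
{'time_s': 0.1, 'joints': array([-5.74887445e+01,  2.20855191e+01,  3.88981949e-01, -2.55062192e-02,
       -6.84119676e+01, -1.48170448e+01]), 'joint_velocities': array([ 0.06021585, -0.14452017,  0.10914258,  0.03747339,  0.04969624,
       -0.02949169]), 'effort': array([ 1.64498233e-04, -3.91689956e+01,  1.87934321e+01,  4.23190936e+00,
        1.34394562e-02, -7.98349265e-05]), 'tcp_pos': array([ 0.18983319, -0.59494786,  0.23858667]), 'ee_rot': array([[-9.52742057e-01, -3.03779733e-01, -6.68744042e-04],
       [-3.03780457e-01,  9.52740323e-01,  1.81943454e-03],
       [ 8.44320743e-05,  1.93660318e-03, -9.99998121e-01]]), 'wrist_force': array([-0.10309604,  0.85486691,  0.03699671]), 'moment': array([-0.05072436, -0.08069536, -0.01468376]), 'gripper_width': 1.00093926246716}
```

View pics/top0.png

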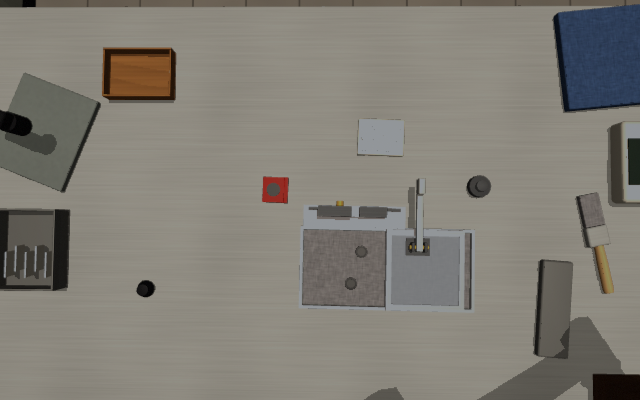

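View pics/scene0.png

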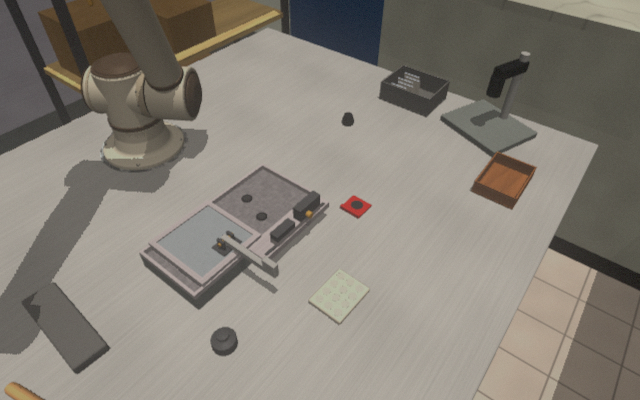

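The top view shows the tray with its closing direction to image left, which is world +y. The bar is at about column 420 (free end at row 180), the striker at columns 359–387 and the back stop at 317–352. In the scene view the bar lies level on the right. Next I'll enlarge the tray for measuring.

```bash
cat > h.py <<'E'
from station import *
import cv2, numpy as np
def ray(n,u,v,z,c=None):
    c=c or get_calibration(n); K=c["camera_matrix"];T=c["T"]
    d=np.linalg.inv(K)@[u,v,1.]; d=T[:3,:3]@[d[0],-d[1],-d[2]]
    o=T[:3,3]; return o+d*(z-o[2])/d[2]
def proj(n,p,c=None):
    c=c or get_calibration(n); K=c["camera_matrix"];T=c["T"]
    q=T[:3,:3].T@(np.array(p)-T[:3,3]); q=K@[q[0],-q[1],-q[2]]; return q[:2]/q[2]
E
python3 - <<'E'
from h import *
im=cv2.imread("pics/top0.png")
cr=im[165:321,290:482]; cv2.imwrite("pics/crop1.png",cv2.resize(cr,None,fx=4,fy=3.8,interpolation=cv2.INTER_CUBIC) if 0 else cv2.resize(cr,None,fx=3.8,fy=3.8,interpolation=cv2.INTER_CUBIC))
E
```

```text
(no output)
```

View pics/crop1.png

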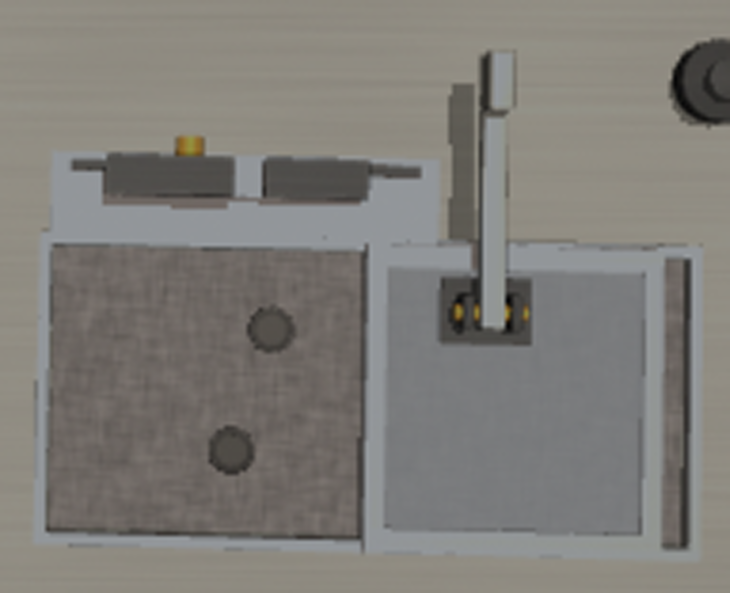

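```bash
python3 - <<'E'
from h import *
def P(x,y,z): return ray("top",290+(x+.5)/3.8-.5,165+(y+.5)/3.8-.5,z)
np.set_printoptions(precision=4,suppress=True)
c=[P(42,231,.045),P(703,247,.045),P(697,559,.045),P(34,543,.045)]
for q in c: print(q)
ctr=np.mean(c,0); print("ctr",ctr)
ey=c[0]-c[1]+c[3]-c[2]; yaw=np.arctan2(-ey[0],ey[1]); print("yaw",np.degrees(yaw), np.linalg.norm(c[0]-c[1]),np.linalg.norm(c[0]-c[3]))
R=np.array([[np.cos(yaw),-np.sin(yaw)],[np.sin(yaw),np.cos(yaw)]])
def L(p): return R.T@(p[:2]-ctr[:2])
for n,a in dict(pivot=(493,313,.069),thumbtop=(503,65,.097),thumbL=(488,80,.097),thumbR=(514,80,.097),barL=(483,200,.076),barR=(505,200,.076),stR=(369,180,.072),stL=(262,180,.072),bsR=(234,175,.088),bsL=(104,175,.088),coverL=(366,400,.054),coverR=(663,400,.054),frameTop=(520,248,.054)).items():
    p=P(*a); print(n,p,L(p))
E
```

```text
[0.4918 0.092  0.045 ]
[ 0.4859 -0.247   0.045 ]
[ 0.3275 -0.2426  0.045 ]
[0.3321 0.0949 0.045 ]
ctr [ 0.4093 -0.0757  0.045 ]
yaw -0.890834325853165 0.3390109085422673 0.15976739534594664
pivot [ 0.4526 -0.1355  0.069 ] [ 0.0442 -0.0591]
thumbtop [ 0.5749 -0.1357  0.097 ] [ 0.1665 -0.0574]
thumbL [ 0.5676 -0.1284  0.097 ] [ 0.159  -0.0502]
thumbR [ 0.5676 -0.141   0.097 ] [ 0.1593 -0.0629]
barL [ 0.509  -0.1294  0.076 ] [ 0.1005 -0.0522]
barR [ 0.5091 -0.1403  0.076 ] [ 0.1008 -0.0631]
stR [ 0.5187 -0.0733  0.072 ] [0.1093 0.0041]
stL [ 0.5184 -0.0197  0.072 ] [0.1082 0.0577]
bsR [ 0.5205 -0.0049  0.088 ] [0.1101 0.0725]
bsL [0.5201 0.0594 0.088 ] [0.1087 0.1368]
coverL [ 0.4073 -0.0738  0.054 ] [-0.002   0.0018]
coverR [ 0.4086 -0.2237  0.054 ] [ 0.0016 -0.148 ]
frameTop [ 0.4849 -0.152   0.054 ] [ 0.0767 -0.0751]
```

Call:
play_rows:
  targets:
    - [[0.2, 0.025, 0.03, 0, -0.03], [0.4, 0.05, 0.06, 0, -0.06], [0.5, 0.075, 0.09, -0.005, -0.09], [0.5, 0.1, 0.12, -0.01, -0.12], [0.5, 0.126, 0.153, -0.015, -0.15]]

```text
time_s: 0.52
tcp_pos: [0.3161, -0.4415, 0.2241]
ee_rot: [[-0.988, -0.156, -0.0], [-0.156, 0.988, 0.0], [0.0, 0.0, -1.0]]
wrist_force: [0.3, -0.5, -0.0]
gripper_width: 0.706
```

Call:
play_rows:
  targets:
    - [[0.5, 0.025, 0.03, 0, -0.04], [0.5, 0.05, 0.06, -0.005, -0.08], [0.5, 0.075, 0.09, -0.01, -0.12], [0.5, 0.1, 0.12, -0.015, -0.16], [0.5, 0.126, 0.153, -0.02, -0.174]]

```text
time_s: 0.93
tcp_pos: [0.4418, -0.2888, 0.2043]
ee_rot: [[-1.0, 0.017, -0.0], [0.017, 1.0, 0.0], [0.0, 0.0, -1.0]]
wrist_force: [-0.7, -0.2, -0.0]
gripper_width: 0.507
```

Call:
play_rows:
  targets:
    - [[0.5, 0.025, 0.03, 0, 0], [0.5, 0.05, 0.06, -0.005, 0], [0.5, 0.075, 0.09, -0.01, 0], [0.5, 0.1, 0.12, -0.015, 0], [0.5, 0.126, 0.154, -0.02, 0]]

```text
time_s: 1.35
tcp_pos: [0.5669, -0.136, 0.1843]
ee_rot: [[-1.0, 0.015, -0.001], [0.015, 1.0, 0.0], [0.001, 0.0, -1.0]]
wrist_force: [0.3, -1.0, 0.1]
gripper_width: 0.5
```

```bash
python3 - <<'E'
from h import *
np.set_printoptions(precision=4,suppress=True)
s=sense(); print(s["time_s"],s["tcp_pos"],s["ee_rot"],s["wrist_force"],s["gripper_width"])
c=get_calibration("wrist"); im=capture("wrist"); cv2.imwrite("pics/w1.png",im)
np.savez("w1.npz",K=c["camera_matrix"],T=c["T"]); print(c["T"])
for p in [(.568,-.1347,.097),(.5184,-.0197,.072),(.5205,-.0049,.088),(.4526,-.1355,.069)]: print(proj("wrist",p,c))
E
```

```text
1.35 [ 0.5669 -0.136   0.1843] [[-0.9999  0.0154 -0.0007]
 [ 0.0154  0.9999  0.    ]
 [ 0.0007  0.     -1.    ]] [ 0.3405 -1.0109  0.1082] 0.5000256285103851
[[ 0.0154 -0.9568 -0.2904  0.4864]
 [ 0.9999  0.0147  0.0047 -0.1348]
 [-0.0003 -0.2904  0.9569  0.3308]
 [ 0.      0.      0.      1.    ]]
[319.7149 213.7163]
[465.6526 141.1492]
[494.7994 146.2738]
[316.2695  52.711 ]
```

View pics/w1.png

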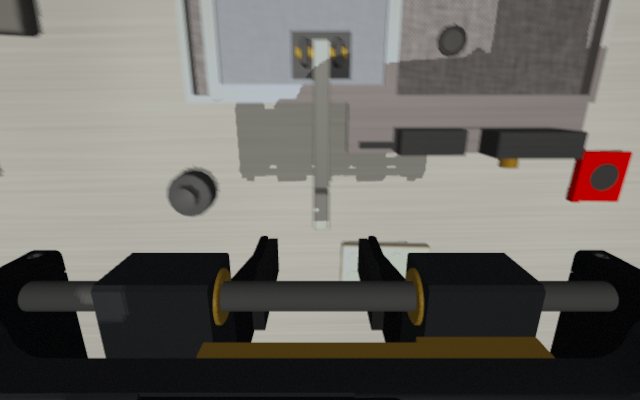

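The wrist view shows the thumb piece at columns 314–328, rows 189–227, between the finger lines. The striker edge is near column 466 and the back stop edge near 497. Both match what the top view predicted. I'll check the numbers.

```bash
python3 - <<'E'
from h import *
np.set_printoptions(precision=4,suppress=True)
d=np.load("w1.npz"); c={"camera_matrix":d["K"],"T":d["T"]}
im=cv2.imread("pics/w1.png"); g=cv2.cvtColor(im,cv2.COLOR_BGR2GRAY).astype(int)
print("row205",g[205,306:336]); print("col321",g[180:236,321]); print("row142",g[142,455:510]); print("r135",g[135,455:510])
for u,v,z in [(314,207,.097),(328,207,.097),(321,189,.097),(321,221,.097),(466,140,.072),(497,140,.088)]: print(u,v,ray("wrist",u,v,z,c))
E
```

```text
row205 [179 180 179 179 179 170 159 148 139 122 118 120 123 123 123 124 124 124
 124 122 117 133 144 153 162 174 177 177 177 177]
col321 [121 122 122 122 122 121 117 105  90  76  71  71  78  92 105 116 121 123
 123 123 123 123 123 124 123 124 124 123 123 124 124 123 123 123 122 122
 122 122 123 122 136 168 184 185 184 183 183 182 178 174 173 175 176 175
 174 175]
row142 [ 58  57  57  57  57  57  56  57  57  59  78  93 106 114 123 124 123 124
 124 124 123 124 114 100  86  65  37  24  25  25  24  23  24  25  25  23
  25  26  26  24  25  26  31  37  43  49  53  55  55  55  56  56  55  56
  56]
r135 [ 55  56  55  55  55  57  57  57  58  56  59  78  97 108 118 125 128 127
 128 128 127 127 127 119 105  91  70  38  23  23  24  25  22  26  23  24
  23  27  24  25  27  24  25  31  37  43  48  54  57  55  57  57  56  57
  57]
314 207 [ 0.5626 -0.1389  0.097 ]
328 207 [ 0.5628 -0.1284  0.097 ]
321 189 [ 0.5487 -0.1335  0.097 ]
321 221 [ 0.5739 -0.1338  0.097 ]
466 140 [ 0.5175 -0.0195  0.072 ]
497 140 [ 0.5159 -0.0039  0.088 ]
```

Call:
play_rows:
  targets:
    - [[0.5, 0, 0.001, -0.03, 0], [0.5, 0, 0.002, -0.06, 0], [0.5, 0, 0.002, -0.085, 0], [0.5, 0, 0.002, -0.103, 0], [0.5, 0, 0.002, -0.103, 0]]

```text
time_s: 1.82
tcp_pos: [0.563, -0.1353, 0.0772]
ee_rot: [[-1.0, 0.016, -0.01], [0.016, 1.0, 0.001], [0.01, 0.001, -1.0]]
wrist_force: [-0.6, -0.3, -0.1]
gripper_width: 0.499
```

Call:
play_rows:
  targets:
    - [[0.65, 0, 0, 0, 0], [0.75, 0, 0, 0, 0], [0.82, 0, 0, 0, 0], [0.9, 0, 0, 0, 0], [0.9, 0, 0, 0, 0]]

```text
time_s: 2.23
tcp_pos: [0.5669, -0.1356, 0.0831]
ee_rot: [[-1.0, 0.015, 0.002], [0.015, 1.0, 0.0], [-0.002, 0.0, -1.0]]
wrist_force: [0.1, -0.1, 0.6]
gripper_width: 0.203
```

Call:
play_rows:
  targets:
    - [[1, 0, 0, 0, 0], [1, 0, 0, 0, 0], [1, 0, 0, 0, 0], [1, 0, 0, 0, 0]]

```text
time_s: 2.57
tcp_pos: [0.5667, -0.1355, 0.0827]
ee_rot: [[-1.0, 0.015, 0.001], [0.015, 1.0, -0.0], [-0.001, -0.0, -1.0]]
wrist_force: [-1.8, 1.1, 4.8]
gripper_width: 0.137
```

Call:
play_rows:
  targets:
    - [[1, -0.0005, 0, 0.003, 0], [1, -0.001, 0, 0.006, 0], [1, -0.0015, 0, 0.0085, 0], [1, -0.0022, 0, 0.0113, 0], [1, -0.0022, 0, 0.0113, 0]]

```text
time_s: 2.98
tcp_pos: [0.5649, -0.1355, 0.0937]
ee_rot: [[-1.0, 0.015, 0.002], [0.015, 1.0, 0.0], [-0.002, 0.0, -1.0]]
wrist_force: [3.3, -1.3, -2.6]
gripper_width: 0.138
```

Call:
play_rows:
  targets:
    - [[1, -0.0015, 0, 0.005, 0], [1, -0.0032, 0, 0.011, 0], [1, -0.005, 0, 0.016, 0], [1, -0.0076, 0, 0.0215, 0], [1, -0.0076, 0, 0.0215, 0]]

```text
time_s: 3.4
tcp_pos: [0.5571, -0.1354, 0.1163]
ee_rot: [[-1.0, 0.015, 0.003], [0.015, 1.0, 0.0], [-0.003, 0.0, -1.0]]
wrist_force: [4.4, 0.3, -1.6]
gripper_width: 0.136
```

```bash
python3 - <<'E'
from h import *
s=sense(); print(s["time_s"],s["tcp_pos"],s["wrist_force"],s["gripper_width"])
cv2.imwrite("pics/s2.png",cv2.resize(capture("scene")[150:320,130:380],None,fx=3,fy=3,interpolation=cv2.INTER_CUBIC))
E
```

```text
3.4 [ 0.55714826 -0.13541121  0.11631646] [ 4.39153423  0.31184401 -1.56427123] 0.13577429437116645
```

View pics/s2.png

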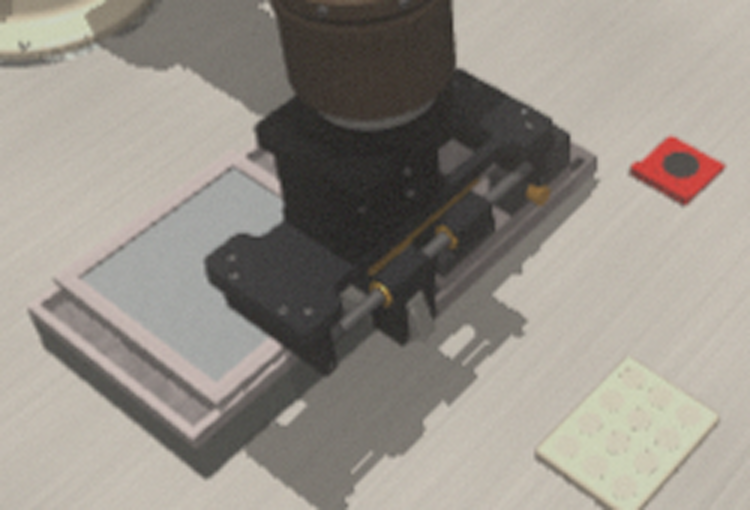

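Call:
play_rows:
  targets:
    - [[1, 0.0004, 0.002, 0, 0], [1, 0.0006, 0.007, 0, 0], [1, 0.0007, 0.014, 0, 0], [1, 0.0008, 0.021, 0, 0], [1, 0.0009, 0.028, 0, 0]]

```text
time_s: 3.87
tcp_pos: [0.5579, -0.1079, 0.1154]
ee_rot: [[-1.0, 0.015, 0.001], [0.015, 1.0, -0.001], [-0.001, -0.001, -1.0]]
wrist_force: [4.1, -3.2, 1.0]
gripper_width: 0.13
```

Call:
play_rows:
  targets:
    - [[1, 0.0001, 0.007, 0, 0], [1, 0.0002, 0.014, 0, 0], [1, 0.0003, 0.021, 0, 0], [1, 0.0004, 0.028, 0, 0], [1, 0.0005, 0.035, 0, 0]]

```text
time_s: 4.28
tcp_pos: [0.5584, -0.0729, 0.1154]
ee_rot: [[-1.0, 0.015, 0.001], [0.015, 1.0, -0.001], [-0.001, -0.001, -1.0]]
wrist_force: [5.2, -2.0, 2.4]
gripper_width: 0.138
```

Call:
play_rows:
  targets:
    - [[1, 0.0001, 0.007, 0, 0], [1, 0.0002, 0.014, 0, 0], [1, 0.0003, 0.02, 0, 0], [1, 0.0004, 0.025, 0, 0], [1, 0.0004, 0.027, 0, 0]]

```text
time_s: 4.7
tcp_pos: [0.5589, -0.0455, 0.1153]
ee_rot: [[-1.0, 0.014, 0.001], [0.014, 1.0, -0.001], [-0.001, -0.001, -1.0]]
wrist_force: [4.8, -1.5, 2.1]
gripper_width: 0.135
```

Call:
play_rows:
  targets:
    - [[1, 0.0001, 0.003, 0, 0], [1, 0.0001, 0.006, 0, 0], [1, 0.0002, 0.009, 0, 0], [1, 0.0002, 0.012, 0, 0], [1, 0.0002, 0.014, 0, 0]]

```text
time_s: 5.12
tcp_pos: [0.5591, -0.0319, 0.1154]
ee_rot: [[-1.0, 0.015, 0.001], [0.015, 1.0, -0.001], [-0.001, -0.001, -1.0]]
wrist_force: [5.3, -1.7, 2.9]
gripper_width: 0.133
```

Call:
play_rows:
  targets:
    - [[1, 0, 0.0012, 0, 0], [1, 0, 0.0024, 0, 0], [1, 0.0001, 0.0036, 0, 0], [1, 0.0001, 0.0048, 0, 0], [1, 0.0001, 0.006, 0, 0]]

```text
time_s: 5.53
tcp_pos: [0.5592, -0.0261, 0.1154]
ee_rot: [[-1.0, 0.015, 0.001], [0.015, 1.0, -0.001], [-0.001, -0.001, -1.0]]
wrist_force: [4.0, -1.8, 2.2]
gripper_width: 0.134
```

Call:
play_rows:
  targets:
    - [[1, 0, 0.0012, 0, 0], [1, 0, 0.0024, 0, 0], [1, 0.0001, 0.0036, 0, 0], [1, 0.0001, 0.0048, 0, 0], [1, 0.0001, 0.006, 0, 0]]

```text
time_s: 5.95
tcp_pos: [0.5592, -0.0201, 0.1153]
ee_rot: [[-1.0, 0.015, 0.001], [0.015, 1.0, -0.001], [-0.001, -0.001, -1.0]]
wrist_force: [4.5, -2.3, 2.6]
gripper_width: 0.138
```

Contact should come near y ≈ -0.011, so I'll use shorter calls and watch the force.

Call:
play_rows:
  targets:
    - [[1, 0, 0.0012, 0, 0], [1, 0, 0.0024, 0, 0], [1, 0.0001, 0.0036, 0, 0], [1, 0.0001, 0.0048, 0, 0]]

```text
time_s: 6.28
tcp_pos: [0.5593, -0.0153, 0.1153]
ee_rot: [[-1.0, 0.015, 0.001], [0.015, 1.0, -0.001], [-0.001, -0.001, -1.0]]
wrist_force: [4.7, -3.0, 1.6]
gripper_width: 0.137
```

Call:
play_rows:
  targets:
    - [[1, 0, 0.0012, 0, 0], [1, 0, 0.0024, 0, 0]]

```text
time_s: 6.45
tcp_pos: [0.5593, -0.0129, 0.1153]
ee_rot: [[-1.0, 0.015, 0.001], [0.015, 1.0, -0.001], [-0.001, -0.001, -1.0]]
wrist_force: [4.6, -2.4, 1.5]
gripper_width: 0.136
```

Call:
play_rows:
  targets:
    - [[1, 0, 0.0012, 0, 0]]

```text
time_s: 6.53
tcp_pos: [0.5594, -0.0117, 0.1154]
ee_rot: [[-1.0, 0.015, 0.001], [0.015, 1.0, -0.001], [-0.001, -0.001, -1.0]]
wrist_force: [4.7, -2.1, 1.9]
gripper_width: 0.133
```

Call:
play_rows:
  targets:
    - [[1, 0, 0.0012, 0, 0]]

```text
time_s: 6.62
tcp_pos: [0.5594, -0.0108, 0.1154]
ee_rot: [[-1.0, 0.015, 0.001], [0.015, 1.0, -0.002], [-0.001, -0.002, -1.0]]
wrist_force: [7.0, -9.5, 1.2]
gripper_width: 0.135
```

Contact with the back stop came at y ≈ -0.011, as predicted. I'll ease back at once.

Call:
play_rows:
  targets:
    - [[1, 0, -0.0014, 0, 0], [1, 0, -0.0027, 0, 0], [1, 0, -0.0027, 0, 0]]

```text
time_s: 6.87
tcp_pos: [0.5594, -0.0126, 0.1152]
ee_rot: [[-1.0, 0.015, 0.001], [0.015, 1.0, 0.0], [-0.001, 0.0, -1.0]]
wrist_force: [5.2, 0.6, 2.8]
gripper_width: 0.135
```

Call:
play_rows:
  targets:
    - [[1, 0, -0.0006, 0, 0], [1, 0.001, -0.0006, -0.0025, 0], [1, 0.002, -0.0006, -0.005, 0], [1, 0.003, -0.0006, -0.0075, 0], [1, 0.004, -0.0006, -0.01, 0]]

```text
time_s: 7.28
tcp_pos: [0.5628, -0.0131, 0.1043]
ee_rot: [[-1.0, 0.015, -0.001], [0.015, 1.0, -0.0], [0.001, -0.0, -1.0]]
wrist_force: [3.5, 1.8, 2.8]
gripper_width: 0.138
```

Call:
play_rows:
  targets:
    - [[1, 0.0007, 0, -0.0025, 0], [1, 0.0014, 0, -0.005, 0], [1, 0.0014, 0, -0.005, 0]]

```text
time_s: 7.53
tcp_pos: [0.5641, -0.0132, 0.0988]
ee_rot: [[-1.0, 0.015, -0.001], [0.015, 1.0, -0.0], [0.001, -0.0, -1.0]]
wrist_force: [3.8, 2.9, 3.0]
gripper_width: 0.132
```

Call:
play_rows:
  targets:
    - [[1, 0.0007, 0, -0.0025, 0], [1, 0.0014, 0, -0.005, 0], [1, 0.0014, 0, -0.005, 0]]

```text
time_s: 7.78
tcp_pos: [0.5651, -0.0133, 0.0938]
ee_rot: [[-1.0, 0.015, -0.002], [0.015, 1.0, -0.0], [0.002, -0.0, -1.0]]
wrist_force: [2.4, 2.1, 2.7]
gripper_width: 0.132
```

Call:
play_rows:
  targets:
    - [[1, 0.0005, 0, -0.0025, 0], [1, 0.001, 0, -0.005, 0], [1, 0.001, 0, -0.005, 0]]

```text
time_s: 8.03
tcp_pos: [0.5658, -0.0134, 0.0888]
ee_rot: [[-1.0, 0.016, -0.002], [0.016, 1.0, -0.0], [0.002, -0.0, -1.0]]
wrist_force: [1.8, 1.5, 1.9]
gripper_width: 0.132
```

Call:
play_rows:
  targets:
    - [[1, 0.0005, 0, -0.002, 0], [1, 0.001, 0, -0.0035, 0], [1, 0.0014, 0, -0.005, 0], [1, 0.0014, 0, -0.005, 0]]

```text
time_s: 8.37
tcp_pos: [0.5665, -0.0135, 0.0837]
ee_rot: [[-1.0, 0.016, -0.004], [0.016, 1.0, -0.0], [0.004, -0.001, -1.0]]
wrist_force: [-0.8, 2.4, 2.0]
gripper_width: 0.135
```

```bash
python3 - <<'E'
from h import *
s=sense(); print(s["time_s"],s["tcp_pos"],s["wrist_force"],s["gripper_width"])
E
```

```text
8.3667 [ 0.5665093  -0.01350915  0.08370119] [-0.78512695  2.38842967  1.97268619] 0.1353368703972424
```

Call:
play_rows:
  targets:
    - [[0.8, 0, 0, 0, 0], [0.6, 0, 0, 0, 0], [0.55, 0, 0, 0, 0], [0.55, 0, 0, 0, 0], [0.55, 0, 0, 0, 0]]

```text
time_s: 8.78
tcp_pos: [0.568, -0.0134, 0.0846]
ee_rot: [[-1.0, 0.015, -0.0], [0.015, 1.0, -0.0], [0.0, -0.0, -1.0]]
wrist_force: [0.5, -0.4, 0.6]
gripper_width: 0.4
```

Call:
play_rows:
  targets:
    - [[0.55, 0, 0, 0.01, 0], [0.55, 0, 0, 0.03, 0], [0.55, 0, 0, 0.06, 0], [0.55, 0, 0, 0.09, 0], [0.55, 0, 0, 0.12, 0]]

```text
time_s: 9.2
tcp_pos: [0.5678, -0.0134, 0.2068]
ee_rot: [[-1.0, 0.015, 0.0], [0.015, 1.0, -0.0], [-0.0, -0.0, -1.0]]
wrist_force: [0.6, 0.7, -1.1]
gripper_width: 0.448
```

Call:
play_rows:
  targets:
    - [[0.55, 0.01, -0.035, 0.01, 0], [0.55, 0.02, -0.07, 0.015, 0], [0.55, 0.03, -0.105, 0.02, 0], [0.55, 0.03, -0.14, 0.02, 0], [0.55, 0.03, -0.175, 0.02, 0]]

```text
time_s: 9.62
tcp_pos: [0.5984, -0.1898, 0.226]
ee_rot: [[-1.0, 0.015, 0.002], [0.015, 1.0, -0.0], [-0.002, -0.0, -1.0]]
wrist_force: [0.2, 0.2, -1.0]
gripper_width: 0.451
```

Call:
play_rows:
  targets:
    - [[0.55, 0, -0.035, 0, 0], [0.55, 0, -0.07, 0, 0], [0.55, 0, -0.1, 0, 0], [0.55, 0, -0.12, 0, 0], [0.55, 0, -0.12, 0, 0]]

```text
time_s: 10.03
tcp_pos: [0.5973, -0.3122, 0.2249]
ee_rot: [[-1.0, 0.02, 0.0], [0.02, 1.0, -0.001], [-0.0, -0.001, -1.0]]
wrist_force: [-0.1, -0.4, -1.1]
gripper_width: 0.448
```

```bash
python3 - <<'E'
from h import *
s=sense(); print(s["time_s"],s["tcp_pos"],s["wrist_force"],s["gripper_width"])
a=capture("scene"); b=capture("top"); cv2.imwrite("pics/b3.png",b)
p=cv2.resize(a[150:300,130:390],(780,450),interpolation=cv2.INTER_CUBIC); cv2.imwrite("pics/s3.png",p)
cv2.imwrite("pics/t3.png",cv2.resize(b[165:321,290:482],None,fx=3.8,fy=3.8,interpolation=cv2.INTER_CUBIC))
E
```

```text
10.0333 [ 0.59731987 -0.31221127  0.2249105 ] [-0.08896777 -0.39346314 -1.07502126] 0.4484980996566658
```

View pics/s3.png

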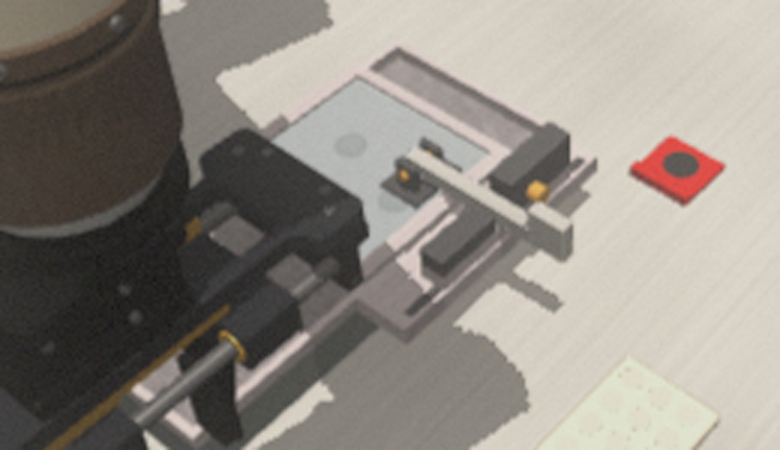

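View pics/t3.png

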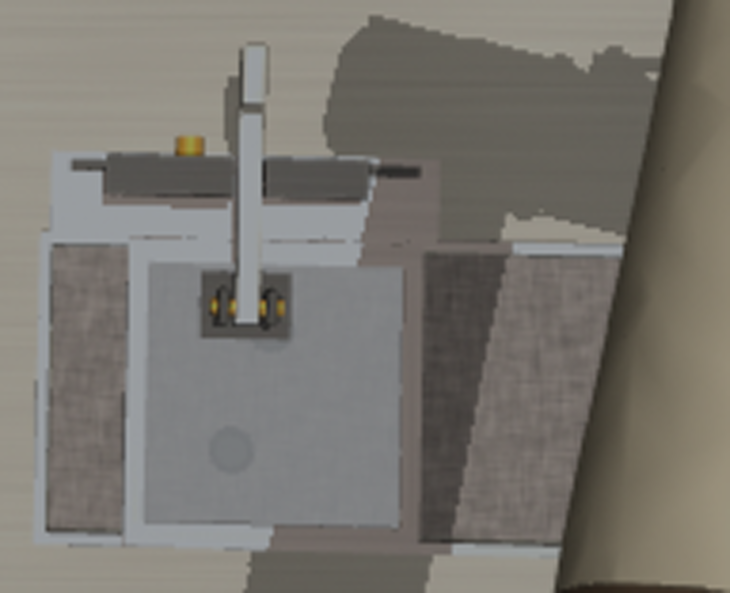

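The scene view shows the bar lying through the slot between the striker and the back stop, with the thumb piece top near full-frame pixel (313,222). The top view shows the bar at crop column 250, between the striker edge (263) and the back stop edge (234). The cover lies over the shillings, and the one still clearly visible through it is at its old pixel (231,450). I'll check numerically that the bar is fully down.

```bash
python3 - <<'E'
from h import *
pv=np.array([.4553,-.0118,.069])
for t in (0,.05,.1,.19):
    r=[]
    for a,b in ((.1,.028),(.13,.028),(.13,-.004)):
        x=a*np.cos(t)-b*np.sin(t); z=a*np.sin(t)+b*np.cos(t)
        q=proj("scene",pv+[x,-.0155*x,z]); r.append(np.round((q-[130,150])*3).astype(int).tolist())
    print(t,r)
E
```

```text
0 [[533, 202], [570, 224], [569, 257]]
0.05 [[531, 195], [568, 215], [570, 250]]
0.1 [[529, 189], [566, 207], [569, 243]]
0.19 [[524, 177], [560, 192], [568, 230]]
```

The outer end of the thumb piece shows at about (572,227) on top and (570,257) at the bottom. That matches the level prediction (570,224)/(569,257) to within a few pixels. The arm is clear of everything, so I'm handing in.

```bash
python3 -c "
from station import *
print(finish_job())"
```

```text
the job is handed in; nothing more can be done
None
```

The coin tray is closed: the cover is slid shut over the two shillings and the latch bar is down in the slot between the striker and the back stop. I handed the job in at about 10 s on the robot's clock, with the arm clear of everything.

**What I did:** I gripped the thumb piece and raised the bar to about 0.3 rad, then slid the cover on, slowing to about 15 mm/s near the end. I met the back stop at about the travel the images predicted. I then eased back about 2 mm, lowered the bar into the slot, released it and backed away.

**Force at the back stop:** the force along the slide peaked at 9.5 N. Taking off about 2 N of cover friction leaves roughly 7.5 N at the stop. If the 8 N guide means the total reading, that was briefly 1.5 N over, though far below the 20 N limit. Lowering the bar met no resistance.

**Last checks:**
- **Bar:** the scene view puts the thumb piece within a few pixels of where a level bar should be, and the top view shows the bar between the striker and the back stop.
- **Coins:** one shilling, seen through the cover, has not moved. The other is mostly hidden under the bar's mount, so I could not measure it.
- **Other things on the counter:** I saw no sign of anything disturbed. The flip holder and spot plate appear unmoved in the scene view. I did not re-measure them, and the arm hid the iron weight in the last pictures.

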